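# Add a slotted mass to the print load-test rig

### The job

Load the printed test piece with a second mass: take the loose large slotted disc, the twin of the one already on the test rig's stem, and slide it sideways onto the stem below the black knob. Leave it lying flat on the first disc, centred on the stem, with its slot facing the opposite way to the first disc's slot; the first disc stays seated on the stem.

Things in the scene. Friction and masses are not known exactly. Their poses are not given: they have to be found in the camera images.
- mass_new: Loose steel disc lying on the table: 60 mm diameter, 16 mm thick, 0.25 kg. Two grip flats 52 mm apart, 30 mm long, run along its x axis (y = +-26 mm). A slot 20 mm wide, open at the rim on +x, ends 8 mm past the centre (x = -8). Origin: centre of the underside, z up. Not wanted: a smaller slotted disc (42 mm) and an unslotted 60 mm disc with a 12 mm hole; the three swap places.
- new_slot_mouth (a point): Point on the loose large disc at the open end of its slot: on the rim, 30 mm from the disc's centre along its +x axis, level with the underside.
- mass_first: The first slotted disc: shape, size, axes and origin as the loose one. It lies, not fixed, on the rig's loading plate around the stem; its slot (open towards its own +x) faces roughly towards the robot. Its top is 16 mm above its origin.
- seat (a point): Fixed point on the rig: stem axis at the top of the dark loading plate (48 mm wide, 60 mm above the table) that carries the first disc. The stem, 8 mm thick, rises 56 mm from here to the underside of a black knob 28 mm wide, 7 mm thick; wider than the slots, so discs go on only sideways below it, in the 40 mm above the first disc. Below: a grey 50 x 40 mm test piece, a 120 mm square base.

How it is judged:
By the outcome, as a careful person would: the job done as asked, in the order asked, and still so for the second after the job is handed in, with the robot touching nothing.
It also fails if it takes over 48 s, if anything falls off the work surface, if the arm or the gripper's body presses on something with over 40 N, if the wrist force passes 120 N, or if a joint passes its speed limit or range.

### The arm

A 6-joint arm with a two-finger parallel gripper is mounted at the origin on the work surface. World frame = base frame: x ahead of the robot, y to its left, z up, the work surface at z = 0. Lengths are in mm, angles in rad, forces in N, time in s.
With the tool pointing down it reaches from about 350 to 875 mm from the base axis. Payload 4.2 kg.
Tool frame: the origin (TCP) lies at the very end of the fingers, on their centre line; the grasp point (between the pads) lies 19 mm behind it (pinch_z is the distance from the TCP to the grasp point, in mm); z points along the fingers, y is the line along which they close (so a half turn about z gives the same grasp; the last joint's range is limited). The gripper opens to 85 mm and grips with 20 to 120 N. Pads are 22 mm wide; open, the fingers measure 114 mm over their backs; the gripper's body (76 mm by 85 mm) begins 54 mm behind the grasp point. The pads swing forward as they close: fully open they stand 13 mm farther back than shut.
Start: joints at [-1.047, 0.385, 0.008, 0, -1.194, -0.259], TCP at [163.589, -603.19, 231.312] pointing down, gripper open.
Joint ranges: [-3.14, 3.14], [-1.21, 2.06], [-1.07, 1.41], [-3.16, 2.05], [-2.99, -0.16], [-3.1, 3.1]. Speed limits (rad/s): [2.79, 2.79, 3.14, 3.14, 3.14, 3.14].

### API

Orientations are given as a unit quaternion [x, y, z, w].
In Python, from bench import * gives the robot as it stands.
- The arm moves only by the tool arm_command, never from a script. Its argument "steps" is one flat list of numbers, 4 for each row, row after row: the shift along the tool's x, y, z in m, then the turn about the tool's z in rad. In form: [tx, ty, tz, roll, tx, ty, tz, roll, ...]. A call has 1 to 20 rows; each row shifts and turns the commanded pose from where the row before left it, along the tool's axes as they then stand; what a row does not reach is not made up. A row lasts 1/8 s, in which the tool goes at most 62.5 mm and 10.7 degrees, less where a joint would pass 70% of its speed; a pose out of reach is approached as far as the arm can. A call with a gripper value outside its range is refused whole. "grip" is the finger opening in m, from 0 to 0.0854, set as the call begins (left out, the last holds). The fingers move at their own pace and stop on an object; the grip force is fixed at half the most. Time passes only in rows, so rows that do not move let the fingers close. It gives the time, the measured TCP pose, the force, the opening and the grip force at its end, in the units of the state.
- read_state(): the state, without advancing time (a new reading comes with each control period).
- get_image(name): name is "side" or "top" or "wrist"; returns the picture (384x512x3 uint8, red, green, blue); there is no depth.
- get_calibration(name): a dict with "camera_matrix" (3x3 intrinsics, pixels), "cam_to_world" (4x4, takes a point from camera to world coordinates). Camera axes: x right, y down, z forward; pixel columns grow to the right and rows downward; lengths in mm; the calibration is good to about 2 mm. A picture is of the moment at which its call begins: read the wrist's pose just before it. get_calibration takes no time and is no camera call; for the wrist camera it gives the pose at the moment of the call.
- job_done(): hands the job in; it is judged then, once.
The state is a dict: "clock": time; "joints": joint angles; "joint_vel": joint speeds; "joint_efforts": joint torques, N m; "position": TCP position; "ee_rot": TCP orientation; "contact_force": force on the tool from outside, world axes, zero at the start; "wrist_torque": the same for the moment, N m; "gripper_width": finger opening in mm; "grasp_force": force on a finger pad.
Only numpy, scipy, OpenCV 4.12 (cv2) and the standard library are available. Lean on these libraries where they do the work, as an engineer would, in place of code of your own. Each camera call takes 0.05 s, during which the arm holds its last target. There are 200 camera calls.

## Working session

There is one attempt and no reset: what is moved stays moved. The work goes in short steps, Python scripts to look and compute and a tool call to move; the robot and the scene stay as the last step left them, time stands still between calls to the robot, and variables do not carry over. Pictures are saved under pics/ and viewed, at most 10 in all, crops included, and the job is handed in when it is done.

Besides the shell and the picture viewer there is one more tool, called after "Emit:" as a command line: name --argument value ..., lists and objects as JSON in quotes. arm_command: Moves the arm, as the interface text tells. Its arguments: {"type":"object","properties":{"steps":{"type":"array","items":{"type":"number"}},"grip":{"type":"number"}},"required":["steps"]}

```bash
mkdir -p pics; ls; cat > h.py <<'E'
from bench import *
import numpy as np, cv2
def ray(cal,uv,z):
    K=np.array(cal["camera_matrix"]);T=np.array(cal["cam_to_world"])
    d=T[:3,:3]@np.linalg.solve(K,[uv[0],uv[1],1.]);o=T[:3,3]
    return o+d*(z-o[2])/d[2]
def proj(cal,p):
    K=np.array(cal["camera_matrix"]);T=np.array(cal["cam_to_world"])
    c=K@(T[:3,:3].T@(np.array(p)-T[:3,3]));return c[:2]/c[2]
def snap(n,f):
    c=get_calibration(n);im=np.array(get_image(n));cv2.imwrite(f"pics/{f}.png",im[:,:,::-1]);return c,im
E
python3 - <<'E'
from h import *
for n in("top","side"):
    c,im=snap(n,n+"0");print(n,np.round(c["cam_to_world"],3).tolist(),np.round(c["camera_matrix"],1).tolist())
a=cv2.imread("pics/top0.png");b=cv2.imread("pics/side0.png")
s=read_state();print(s["clock"],s["ee_rot"],s["position"])
E
```

```text
pics
top [[-0.009, -1.0, 0.027, 530.651], [-1.0, 0.008, -0.029, 1.428], [0.029, -0.027, -0.999, 734.33], [0.0, 0.0, 0.0, 1.0]] [[358.3, 0.0, 249.9], [0.0, 358.3, 187.8], [0.0, 0.0, 1.0]]
side [[-0.999, -0.006, 0.038, 514.733], [-0.036, 0.494, -0.868, 697.673], [-0.014, -0.869, -0.494, 460.557], [0.0, 0.0, 0.0, 1.0]] [[488.0, 0.0, 259.7], [0.0, 488.0, 193.3], [0.0, 0.0, 1.0]]
0.1 [-1.31968494e-01  9.91253412e-01  9.74309835e-04 -2.00045443e-04] [ 163.43729073 -602.70485466  230.33404221]
```

View pics/top0.png

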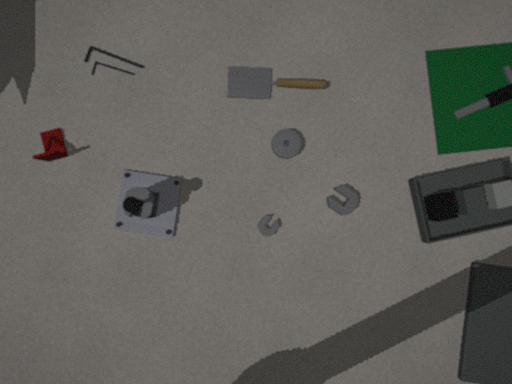

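View pics/side0.png

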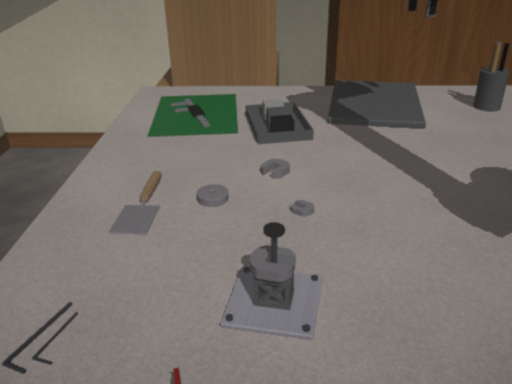

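The loose large slotted disc is at top (343,199), with the unwanted discs at (287,143) and (268,225). The rig is at about (145,203) in the top view, with its knob at (132,205). In the side view the stem is at (274,245). Next I'll enlarge these areas.

```bash
python3 - <<'E'
import cv2,numpy as np
a=cv2.imread("pics/top0.png");b=cv2.imread("pics/side0.png")
A=cv2.resize(a[175:225,315:375],(400,333),interpolation=3);A=cv2.copyMakeBorder(A,0,0,0,0,0)
B=cv2.resize(a[165:240,110:200],(400,333),interpolation=3)
C=cv2.resize(b[215:315,220:340],(400,333),interpolation=3)
g=lambda x:np.clip(x.astype(float)*1.5,0,255).astype('uint8')
D=cv2.resize(b[150:190,250:300],(400,267),interpolation=3);D=cv2.copyMakeBorder(D,0,0,0,0,0)
top=np.hstack([A,B])[:300];bot=np.hstack([C[:267],D])
cv2.imwrite("pics/crop.png",g(np.vstack([top,bot])))
E
```

```text
(no output)
```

View pics/crop.png

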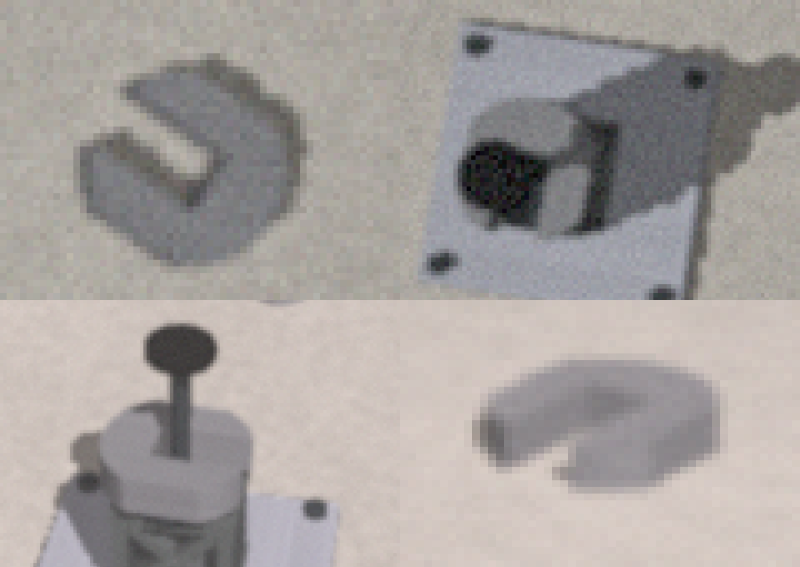

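The loose disc's slot opens up-left in the top view, to about (330,191), which is a yaw of roughly 50°. The first disc's slot opens downward there, towards the robot, below the knob.

```bash
python3 - <<'E'
from h import *
c=get_calibration("top")
# crop A: scale 6.667 from (315,175); crop B: 4.444 from (110,165)
f=lambda x,y:(315+x/6.667,175+y/6.667)
C=ray(c,f(190,165),16); m=ray(c,f(105,115),16)
print("disc",C,"mouth",m,"yaw",np.degrees(np.arctan2(*(m-C)[1::-1])))
print("knob",ray(c,(110+98/4.444,165+173/4.444),123))
w=get_calibration("wrist");s=read_state()
q=np.array(s["ee_rot"]);print("camera in world",np.round(w["cam_to_world"],3).tolist(),s["position"])
from scipy.spatial.transform import Rotation as R
r=R.from_quat(q).as_matrix();print(r.round(3).tolist())
print("shift tool",r.T@(np.array([C[0],C[1],180])-s["position"]))
print("cam in tool",r.T@(np.array(w["cam_to_world"])[:3,3]-s["position"]))
E
```

```text
disc [ 524.00982647 -208.09248976   16.        ] mouth [ 539.36462353 -182.39185456   16.        ] yaw 59.1438718635615
knob [521.08910672 183.26110775 123.        ]
camera in world [[-0.262, 0.918, 0.296, 89.202], [0.965, 0.249, 0.083, -623.458], [0.002, 0.307, -0.952, 371.477], [0.0, 0.0, 0.0, 1.0]] [ 163.43729073 -602.70485466  230.33404221]
[[-0.965, -0.262, -0.001], [-0.262, 0.965, 0.002], [0.0, 0.002, -1.0]]
shift tool [-451.26226222  286.43095655   50.83960753]
cam in tool [  77.09839191   -0.32822698 -141.13335654]
```

Emit:
arm_command --steps '[-0.038,0.024,0.004,0,-0.038,0.024,0.004,0,-0.038,0.024,0.004,0,-0.038,0.024,0.004,0,-0.038,0.024,0.004,0,-0.038,0.024,0.004,0,-0.038,0.024,0.004,0,-0.038,0.024,0.004,0,-0.038,0.024,0.004,0,-0.038,0.024,0.004,0,-0.038,0.024,0.004,0,-0.033,0.022,0.004,0,0,0,0,-0.17,0,0,0,-0.17,0,0,0,-0.17,0,0,0,-0.17,0,0,0,0,0,0,0,0]' --grip 0.085

```text
clock: 2.35
position: [523.9, -209.1, 183.1]
ee_rot: [-0.454, 0.891, 0.0, -0.0]
contact_force: [0.1, 0.4, 0.0]
gripper_width: 85.0
grasp_force: 0.0
```

```bash
python3 - <<'E'
from h import *
s=read_state();print(s["clock"],s["position"],s["ee_rot"],s["joints"])
c,im=snap("wrist","w1");print(proj(c,[524,-208,16]))
E
```

```text
2.35 [ 523.90286651 -209.07680938  183.08738432] [-4.53961033e-01  8.91021509e-01  1.53764261e-04 -1.66336448e-04] [-9.25286867e-02  3.21771820e-01 -2.15036901e-01 -9.56063449e-05
 -1.03443313e+00 -5.35807084e-01]
[257.60904625 168.4900383 ]
```

View pics/w1.png

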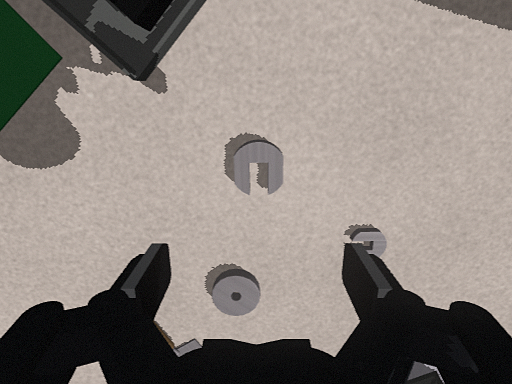

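The loose disc is at (259,167), nearly aligned with the fingers. Its slot points down the image, with the mouth at about (260,193).

```bash
python3 - <<'E'
from h import *
from scipy.spatial.transform import Rotation as R
c=get_calibration("wrist");s=read_state()
im=cv2.imread("pics/w1.png").astype(int)
sub=im[125:205,215:300]
sat=sub[:,:,2]-sub[:,:,0];v=sub.sum(2)//3
print(sub[50,::3].tolist())
m=((sat<12)&(v>95)).astype('uint8')
n,l,st,ce=cv2.connectedComponentsWithStats(m);k=1+np.argmax(st[1:,4]);m=(l==k)
print(st[k])
for r in m[::2]: print(''.join('#' if x else '.' for x in r))
E
```

```text
[[174, 181, 193], [167, 174, 185], [166, 173, 189], [179, 185, 199], [90, 96, 103], [96, 102, 110], [96, 101, 109], [128, 126, 132], [127, 127, 134], [123, 122, 129], [122, 122, 127], [119, 115, 122], [166, 175, 186], [168, 176, 189], [93, 97, 104], [95, 100, 107], [97, 102, 110], [92, 97, 103], [129, 129, 134], [128, 127, 130], [130, 125, 130], [124, 122, 127], [126, 125, 129], [168, 181, 191], [174, 183, 193], [173, 181, 193], [173, 181, 193], [179, 187, 200], [178, 186, 197]]
[  18   17   50   53 1688]
.....................................................................................
.....................................................................................
.....................................................................................
.....................................................................................
.....................................................................................
.....................................................................................
.........................................................................
[... 2150 characters left out ...]
............
.........................##########..................##########......................
...........................########..................#######.........................
...............................###...................####............................
.....................................................................................
.....................................................................................
.....................................................................................
.....................................................................................
.....................................................................................
```

```bash
python3 - <<'E'
from h import *
from scipy.spatial.transform import Rotation as R
c=get_calibration("wrist");s=read_state();r=R.from_quat(s["ee_rot"]).as_matrix();p=s["position"]
im=cv2.imread("pics/w1.png").astype(int)
m=np.zeros(im.shape[:2],bool);sub=im[125:205,215:300]
m[125:205,215:300]=(sub[:,:,2]-sub[:,:,0]<12)&(sub.sum(2)>285)
n,l,st,_=cv2.connectedComponentsWithStats(m.astype('uint8'));m=l==1+np.argmax(st[1:,4])
T=lambda u,v:r.T@(ray(c,(u,v),16)-p)
rows=range(166,180);E=[]
for v in rows:
    x=np.where(m[v])[0];g=np.argmax(np.diff(x))
    E.append([T(u,v)[:2] for u in (x[0]-.5,x[g]+.5,x[g+1]-.5,x[-1]+.5)])
E=np.array(E)
for j in range(4):
    k=np.polyfit(E[:,j,0],E[:,j,1],1);print("edge y",E[:,j,1].mean(),"slope deg",np.degrees(np.arctan(k[0])))
ys,xs=np.where(m);P=np.array([T(u,v) for u,v in zip(xs,ys)])
print("x extent",P[:,0].min(),P[:,0].max(),"slot end x",T(260,162.5))
E
```

```text
edge y -25.279048027847832 slope deg -0.6501677806293708
edge y -8.686985959937145 slope deg -5.32648627903845
edge y 10.934935215432692 slope deg -0.7059171697299864
edge y 26.84828278323213 slope deg -1.585780446823042
x extent -29.571141932049297 26.99091633906343 slot end x [  5.42884231   2.92851358 167.12952807]
```

Emit:
arm_command --steps '[-0.002,0.001,0.031,-0.018,0,0,0.04,0,0,0,0.04,0,0,0,0.04,0,0,0,0.02,0,0,0,0.01,0,0,0,0,0]'

```text
clock: 3.28
position: [524.3, -207.0, 2.1]
ee_rot: [-0.463, 0.886, 0.0, -0.0]
contact_force: [-0.3, 1.1, 0.3]
gripper_width: 84.8
grasp_force: 0.0
```

Emit:
arm_command --steps '[0,0,0,0,0,0,0,0,0,0,0,0,0,0,0,0,0,0,0,0,0,0,0,0]' --grip 0.045

```text
clock: 4.03
position: [525.2, -207.0, 3.8]
ee_rot: [-0.463, 0.886, -0.001, 0.001]
contact_force: [-1.0, 0.9, 5.7]
gripper_width: 50.1
grasp_force: 63.6
```

Emit:
arm_command --steps '[0,0,-0.02,0,0,0,-0.05,0,0,0,-0.05,0,0,0,-0.04,0.16,0,0,-0.03,0.16,0,0,-0.03,0.16,0,0,-0.02,0.16,0,0,-0.01,0.16,0,0,0,0.16,-0.004,0.04,0,0,-0.004,0.04,0,0,-0.004,0.04,0,0,-0.004,0.04,0,0,-0.004,0.04,0,0,-0.004,0.04,0,0,-0.004,0.04,0,0,-0.004,0.04,0,0,-0.004,0.04,0,0,0,0.03,0,0,0,0,0,0]'

```text
clock: 6.52
position: [558.5, 184.9, 251.0]
ee_rot: [-0.003, 1.0, -0.0, -0.001]
contact_force: [-0.5, -0.2, -3.3]
gripper_width: 50.3
grasp_force: 63.7
```

```bash
python3 - <<'E'
from h import *
s=read_state();print(s["clock"],s["position"],s["ee_rot"],s["joints"],s["gripper_width"],s["grasp_force"])
c,im=snap("wrist","w2");print(proj(c,[521,183,76]),proj(c,[521,183,123]))
E
```

```text
6.525 [558.49697092 184.93581402 251.0213839 ] [-2.60687820e-03  9.99996042e-01 -9.14731283e-05 -1.05422705e-03] [ 5.94305722e-01  3.10377245e-01 -5.22449917e-02 -1.09466005e-03
 -1.21002634e+00 -2.15950093e+00] 50.25220811516979 63.69915246963501
[254.19114947 130.58221235] [253.87824243 137.18381339]
```

View pics/w2.png

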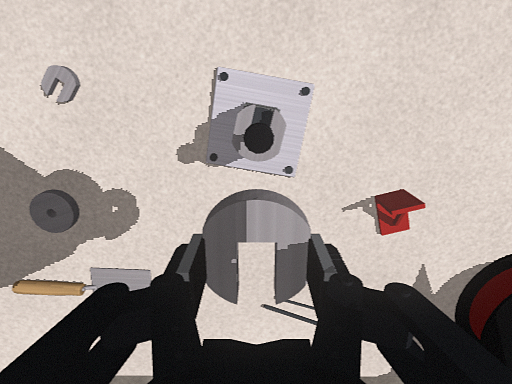

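The held disc sits square between the pads, its slot pointing down the image with edges at about x 238 to 275. The knob is at (259,137) and the first disc's slot points up at about (264,115).

```bash
python3 - <<'E'
from h import *
from scipy.spatial.transform import Rotation as R
im=cv2.imread("pics/w2.png")
A=cv2.resize(im[60:185,200:325],(600,600),interpolation=3)
cv2.imwrite("pics/w2c.png",A)
c=get_calibration("wrist");s=read_state();r=R.from_quat(s["ee_rot"]).as_matrix();p=np.array(s["position"])
g=im.astype(int).sum(2)/3
for v in (255,270,285): print(v,[(u,int(abs(g[v,u+1]-g[v,u-1])),) for u in range(195,320) if abs(g[v,u+1]-g[v,u-1])>35])
print([ (v,int(g[v,256])) for v in range(236,248)])
print([ (v,int(g[v,256])) for v in range(185,205)])
E
```

```text
255 [(195, 38), (204, 36), (205, 73), (237, 53), (238, 140), (239, 60), (274, 167), (275, 107), (276, 40), (307, 67), (317, 45), (318, 61)]
270 [(206, 72), (236, 36), (237, 44), (238, 147), (239, 93), (273, 71), (274, 143), (275, 60), (276, 42), (306, 63), (307, 41)]
285 [(203, 90), (204, 197), (205, 108), (206, 59), (207, 152), (208, 68), (238, 128), (239, 123), (273, 110), (274, 125), (304, 76), (305, 148), (307, 148), (308, 178), (309, 46)]
[(236, 158), (237, 162), (238, 162), (239, 162), (240, 157), (241, 157), (242, 190), (243, 201), (244, 204), (245, 209), (246, 202), (247, 210)]
[(185, 208), (186, 210), (187, 217), (188, 227), (189, 86), (190, 87), (191, 91), (192, 95), (193, 94), (194, 91), (195, 89), (196, 91), (197, 79), (198, 78), (199, 91), (200, 170), (201, 161), (202, 160), (203, 162), (204, 161)]
```

View pics/w2c.png

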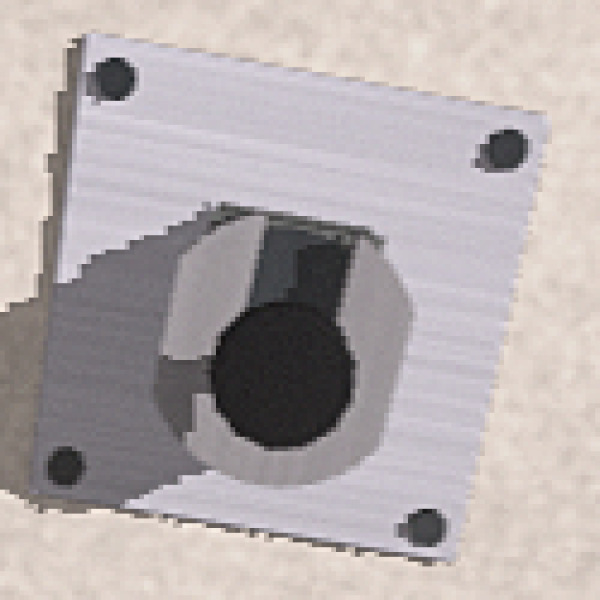

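```bash
python3 - <<'E'
from h import *
from scipy.spatial.transform import Rotation as R
c=get_calibration("wrist");s=read_state();r=R.from_quat(s["ee_rot"]).as_matrix();p=np.array(s["position"])
W=lambda x,y,z:ray(c,(200+x/4.8,60+y/4.8),z)
print("knob",W(283,374,123))
b=[W(*q,6) for q in((114,79),(505,150),(425,528),(66,467))];print("bolt centre",np.mean(b,0),[np.linalg.norm(b[i]-b[i-1]) for i in range(4)])
def ang(a,b,z=76):
    d=(W(*a,z)-W(*b,z));return np.degrees(np.arctan2(d[1],d[0]))
print("plate",ang((114,79),(66,467),6),ang((505,150),(425,528),6))
print("slot edges",ang((265,220),(247,305)),ang((353,240),(343,305)),"flats",ang((180,255),(163,355)),ang((412,320),(385,450)))
print("flat pts",W(170,310,76),W(400,380,76),"rim",W(285,487,76),"slot mids",W(309,230,76),W(295,305,76))
print("held yaw disc+x", np.degrees(np.arctan2(*(-r[:2,0])[::-1])))
# held disc: top plane
for h in (10,12,14):
    z=p[2]+h;T=lambda u,v:(r.T@(ray(c,(u,v),z)-p)).round(1)
    print(h,"slot",T(238.3,270),T(274.3,270),"slot285",T(238.7,285),T(273.6,285),"end",T(256,241.6),"backrim",T(256,199.6))
E
```

```text
knob [521.62612859 186.3449115  123.        ]
bolt centre [523.14070936 185.92385235   6.        ] [np.float64(100.63028788872988), np.float64(100.63372243646154), np.float64(100.87843058439333), np.float64(99.88185665222673)]
plate 170.91938985371624 170.49122634886035
slot edges 167.85432168372665 172.24891819620865 flats 169.3100731399908 170.04289327163787
flat pts [514.92305911 162.30895808  76.        ] [529.77994339 212.44614686  76.        ] rim [553.84982697 187.44681758  76.        ] slot mids [498.06586728 192.09656198  76.        ] [513.73568571 189.28239108  76.        ]
held yaw disc+x 0.23145410165718022
10 slot [ -8.9  -8.7 -10. ] [ -8.9   9.5 -10. ] slot285 [-17.8  -8.6 -10. ] [-17.8   9.3 -10. ] end [  7.    0.2 -10. ] backrim [28.7  0.2 -9.9]
12 slot [ -7.6  -8.5 -12. ] [ -7.6   9.3 -12. ] slot285 [-16.3  -8.5 -12. ] [-16.3   9.1 -12. ] end [  8.    0.2 -12. ] backrim [ 29.5   0.2 -11.9]
14 slot [ -6.3  -8.4 -14. ] [ -6.3   9.2 -14. ] slot285 [-14.9  -8.3 -14. ] [-14.9   9.  -14. ] end [  9.1   0.2 -14. ] backrim [ 30.2   0.2 -13.9]
```

Emit:
arm_command --steps '[0.04,0.005,0,0,0.04,0.005,0,0,0.035,0.005,0,0,0,0,0,0.089,0,0,0,0.089,0,0,0.04,0,0,0,0.04,0,0,0,0.04,0,0,0,0.03,0,0,0,0.013,0,0,0,0,0,0,0,0,0]'

```text
clock: 8.07
position: [445.2, 198.3, 90.6]
ee_rot: [0.087, 0.996, 0.001, 0.001]
contact_force: [0.3, 0.3, -2.9]
gripper_width: 50.5
grasp_force: 63.7
```

```bash
python3 - <<'E'
from h import *
from scipy.spatial.transform import Rotation as R
s=read_state();r=R.from_quat(s["ee_rot"]).as_matrix();p=np.array(s["position"])
print(s["clock"],p,np.degrees(np.arctan2(*(-r[:2,0])[::-1])),r[:,2])
print("stem in disc-tool frame",r.T@(np.array([522.3,186.1,88])-p)-[-.2,.3,0])
c,a=snap("side","s2");c2,b=snap("top","t2")
A=cv2.resize(a[190:320,200:360],(480,390),interpolation=3);B=cv2.resize(b[160:260,90:190],(320,320),interpolation=3)
B=cv2.copyMakeBorder(B,0,70,0,0,0);cv2.imwrite("pics/m2.png",np.hstack([A,B])[:,:,::-1])
E
```

```text
8.075 [445.16002398 198.29824754  90.5936117 ] -10.038638897294165 [ 0.00222168  0.0016145  -0.99999623]
stem in disc-tool frame [-77.88021404   1.12952189   2.74528835]
```

View pics/m2.png

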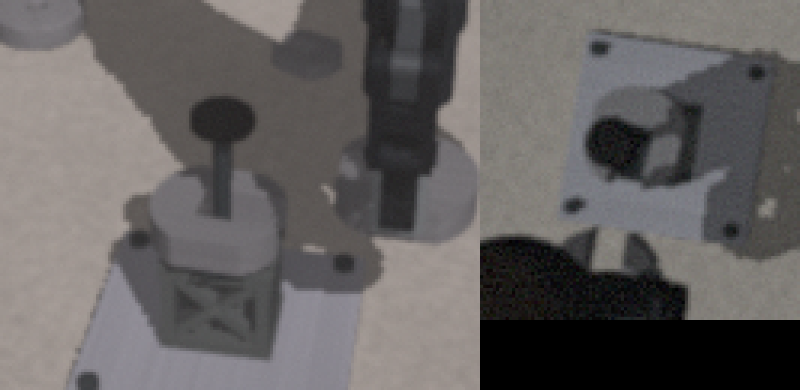

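The side crop shows the held disc just right of the rig, with its lower near edge at about crop (420,240), i.e. row 270. The first disc's upper near edge is at about crop row 238. In the top crop the slot lines up with the stem. Before sliding I'll check the held disc's height.

```bash
python3 - <<'E'
from h import *
c=get_calibration("side");f=lambda p:(proj(c,p)-[200,190])*3
d=np.array([.985,-.174]);n=np.array([.174,.985])
H=np.array([445.2,198.3])+.3*n;S=np.array([522.3,186.1])
for z in (82.8,86.8,90.8): print(z,f([*(H+26*n),z]),f([*(H+26*n),z+16]))
print("first",f([*(S+26*n),76]),f([*(S+26*n),60]),"knob",f([*S,119.5]),"stem foot",f([*S,60]))
E
```

```text
82.8 [393.8715595  242.79075299] [396.21521202 211.27002696]
86.8 [394.45161682 234.98932858] [396.81101664 203.25681082]
90.8 [395.03555192 227.13575044] [397.41085828 195.18929915]
first [205.17954845 234.50290963] [205.36531328 264.45316513] knob [216.7516099 113.8590508] stem foot [216.88908939 226.93284126]
```

Held disc underside is at about 87 mm, which is clear of both the first disc and the knob. Sliding on now.

Emit:
arm_command --steps '[0,0.001,0.002,0,-0.015,0,0,0,-0.015,0,0,0,-0.015,0,0,0,-0.01,0,0,0,0,0,0,0]'

```text
clock: 8.93
position: [499.3, 188.9, 87.0]
ee_rot: [0.088, 0.996, -0.0, -0.0]
contact_force: [0.1, -0.3, -2.8]
gripper_width: 50.1
grasp_force: 63.7
```

Emit:
arm_command --steps '[-0.008,0,0,0,-0.008,0,0,0,-0.006,0,0,0,0,0,0,0,0,0,0,0]'

```text
clock: 9.55
position: [520.0, 185.3, 87.2]
ee_rot: [0.088, 0.996, -0.0, -0.0]
contact_force: [-0.2, -0.9, -3.5]
gripper_width: 50.4
grasp_force: 63.7
```

```bash
python3 - <<'E'
from h import *
from scipy.spatial.transform import Rotation as R
s=read_state();r=R.from_quat(s["ee_rot"]).as_matrix();p=np.array(s["position"])
print(s["clock"],p,s["contact_force"],np.degrees(np.arctan2(*(-r[:2,0])[::-1])))
print("stem in disc-tool frame",r.T@(np.array([522.3,186.1,88])-p)-[-.2,.3,0])
c,a=snap("side","s3");c2,b=snap("wrist","w3")
A=cv2.resize(a[190:320,200:330],(400,400),interpolation=3);B=cv2.resize(b[150:350,156:356],(400,400),interpolation=3)
cv2.imwrite("pics/m3.png",np.hstack([A,B])[:,:,::-1])
E
```

```text
9.55 [520.01542878 185.32709025  87.20451434] [-0.18147995 -0.89433904 -3.50619852] -10.045586306791849
stem in disc-tool frame [-1.91440405  0.85938288 -0.79660493]
```

View pics/m3.png

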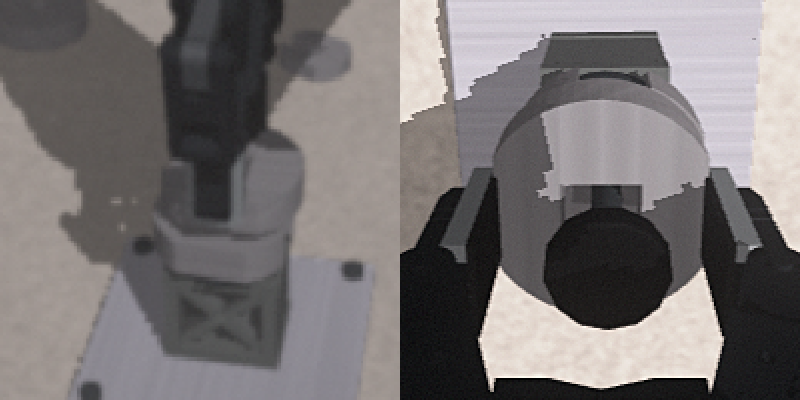

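The disc surrounds the stem. In the wrist view the knob is at pixel (260,284) and the slot end at (257,242).

```bash
python3 - <<'E'
from h import *
from scipy.spatial.transform import Rotation as R
c=get_calibration("wrist");s=read_state();r=R.from_quat(s["ee_rot"]).as_matrix();p=np.array(s["position"])
b=cv2.imread("pics/w3.png")
m=((b.max(2)<45)*255).astype('uint8')[240:318,215:305]
T=lambda u,v,z:(r.T@(ray(c,(u,v),z)-p)).round(1)
# knob bounds: crop x 544..672, y 208..328
print("knob",T(156+(608-400)/2,150+268/2,123),"w",T(228,284,123),T(292,284,123))
print("knob xlim",T(260,254,123),T(260,314,123))
z=p[2]+12
print("slot end",T(257,242,z),"slot sides",T(237,248,z),T(277,248,z),"rim",T(257,199.6,z))
E
```

```text
knob [  1.4   2.2 -35.7] w [  1.4 -11.  -35.7] [  1.4  15.4 -35.7]
knob xlim [ 15.3   2.1 -35.7] [-13.6   2.3 -35.7]
slot end [  7.9   1.  -12. ] slot sides [  4.7  -8.6 -12. ] [  4.7  10.7 -12. ] rim [ 29.6   1.  -12. ]
```

Emit:
arm_command --steps '[0,0.001,0.003,0,0,0,0.003,0,0,0,0,0]'

```text
clock: 10.02
position: [520.1, 186.3, 80.9]
ee_rot: [0.087, 0.996, -0.0, -0.0]
contact_force: [-0.0, -0.6, -3.1]
gripper_width: 50.5
grasp_force: 63.7
```

Emit:
arm_command --steps '[0,0,0.001,0,0,0,0,0]'

```text
clock: 10.28
position: [520.4, 186.4, 80.3]
ee_rot: [0.087, 0.996, -0.0, -0.0]
contact_force: [0.5, 0.3, -2.2]
gripper_width: 50.1
grasp_force: 63.7
```

Emit:
arm_command --steps '[0,0,0.0005,0,0,0,0,0,0,0,0,0]'

```text
clock: 10.65
position: [520.4, 186.4, 79.9]
ee_rot: [0.087, 0.996, 0.0, 0.0]
contact_force: [-0.6, -0.3, -2.3]
gripper_width: 50.1
grasp_force: 63.7
```

```bash
python3 - <<'E'
from h import *
for i in range(3):
    s=read_state();print(s["position"],s["contact_force"])
from scipy.spatial.transform import Rotation as R
r=R.from_quat(s["ee_rot"]).as_matrix();p=np.array(s["position"])
print("stem in disc-tool frame",r.T@(np.array([522.3,186.1,88])-p)-[-.2,.3,0])
c,b=snap("wrist","w4")
m=((b.max(2)<50)*255).astype('uint8')
v=[np.where(m[r_,190:330])[0]+190 for r_ in (275,285)]
T=lambda u,v,z:(r.T@(ray(c,(u,v),z)-p)).round(1)
m[:, :210]=0;m[:,305:]=0;m[335:]=0;m[:225]=0
n,l,st,ce=cv2.connectedComponentsWithStats(m);k=1+np.argmax(st[1:,4]);x,y,w,h=st[k,:4];print(st[k])
print("knob",T(x+w/2,y+h/2,123),w)
g=b.astype(int).sum(2)/3;print([(i,int(g[i,257])) for i in range(236,252)],[(i,int(g[i,257])) for i in range(196,204)])
E
```

```text
[520.4203072  186.41232494  79.85210107] [-0.58813069 -0.30695539 -2.31475794]
[520.4203072  186.41232494  79.85210107] [-0.58813069 -0.30695539 -2.31475794]
[520.4203072  186.41232494  79.85210107] [-0.58813069 -0.30695539 -2.31475794]
stem in disc-tool frame [-1.70575294 -0.27942263 -8.1478053 ]
[ 223  243   68   84 3583]
knob [  6.2   1.  -43.1] 68
[(236, 169), (237, 168), (238, 168), (239, 171), (240, 169), (241, 181), (242, 104), (243, 36), (244, 48), (245, 48), (246, 50), (247, 52), (248, 49), (249, 49), (250, 47), (251, 46)] [(196, 109), (197, 108), (198, 107), (199, 124), (200, 179), (201, 172), (202, 169), (203, 171)]
```

```bash
python3 - <<'E'
from h import *
from scipy.spatial.transform import Rotation as R
s=read_state();c=get_calibration("wrist");r=R.from_quat(s["ee_rot"]).as_matrix();p=np.array(s["position"])
T=lambda u,v,z:(r.T@(ray(c,(u,v),z)-p)).round(1)
print(T(223,290,123),T(291,290,123),T(257,327,123),"slot end",T(257,242,92),"rim",T(257,199.6,92))
E
```

```text
[  4.  -12.1 -43.1] [  4.   14.  -43.1] [-13.6   1.  -43.1] slot end [  8.    1.  -12.1] rim [ 29.6   1.  -12.1]
```

Centred to about 1 mm. It's still just hanging, so I'll lower it in small steps.

Emit:
arm_command --steps '[-0.0005,0,0.001,0,0,0,0,0,0,0,0,0]'

```text
clock: 11.08
position: [520.9, 186.4, 79.8]
ee_rot: [0.087, 0.996, 0.0, 0.0]
contact_force: [-4.8, 1.3, 5.8]
gripper_width: 50.2
grasp_force: 64.6
```

Emit:
arm_command --steps '[0,0,0.0005,0,0,0,0,0]'

```text
clock: 11.32
position: [520.8, 186.4, 79.7]
ee_rot: [0.087, 0.996, -0.0, 0.0]
contact_force: [-5.8, 0.2, 8.4]
gripper_width: 50.3
grasp_force: 64.9
```

Emit:
arm_command --steps '[0,0,-0.001,0,0,0,0,0,0,0,0,0,0,0,0,0]' --grip 0.08

```text
clock: 11.82
position: [521.0, 186.3, 79.1]
ee_rot: [0.088, 0.996, -0.0, -0.0]
contact_force: [0.1, 0.7, 0.5]
gripper_width: 80.3
grasp_force: 0.0
```

Emit:
arm_command --steps '[0,0,-0.01,0,0,0,-0.03,0,0,0,-0.04,0,0,0,-0.05,0,-0.02,0,-0.04,0,-0.02,0,0,0,0,0,0,0,0,0,0,0]'

```text
clock: 12.82
position: [559.6, 179.1, 248.9]
ee_rot: [0.088, 0.996, -0.0, -0.001]
contact_force: [-0.8, -0.5, 0.1]
gripper_width: 80.1
grasp_force: 0.0
```

```bash
python3 - <<'E'
from h import *
s=read_state();print(s["clock"],s["position"],s["contact_force"],s["gripper_width"])
c,a=snap("side","s5");c2,b=snap("wrist","w5")
u=proj(c2,[522,186,92]).astype(int);print(u)
A=cv2.resize(a[190:320,200:330],(400,400),interpolation=3);v0,u0=max(u[1]-65,0),u[0]-65
B=cv2.resize(b[v0:v0+130,u0:u0+130],(400,400),interpolation=3);print(u0,v0)
cv2.imwrite("pics/m5.png",np.hstack([A,B])[:,:,::-1])
E
```

```text
12.825 [559.58854335 179.0868251  248.94085145] [-0.7707171  -0.54059132  0.06479794] 80.1090434066622
[255 132]
190 67
```

View pics/m5.png

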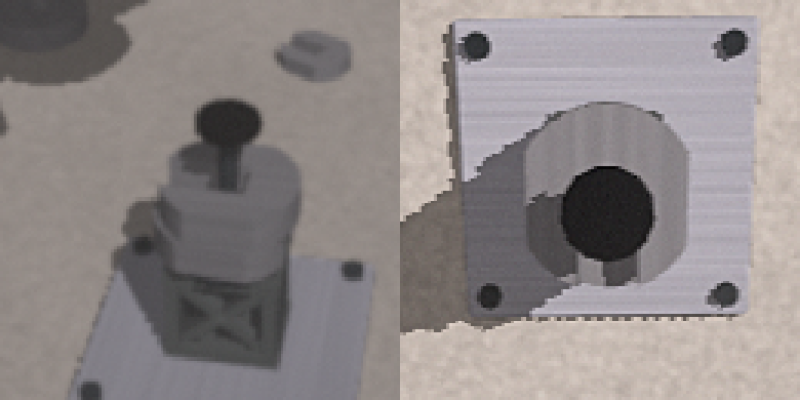

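The second disc lies flat on the first, its slot pointing down (away from the robot) at about crop (603,275). The knob is at crop (607,213), and the disc rim spans crop rows 101 to 287. One numeric check on centring:

```bash
python3 - <<'E'
from h import *
c=get_calibration("wrist")
W=lambda x,y,z:ray(c,(190+(x-400)/3.077,67+y/3.077),z).round(1)
print("knob",W(607,213,123),"bolts",np.mean([W(*q,6) for q in((476,46),(734,43),(725,294),(489,296))],0))
print("flats",W(525,180,92),W(689,180,92),"rims",W(607,101,92),W(607,287,92))
E
```

```text
knob [521.8 187.5 123. ] bolts [523.125 187.225   6.   ]
flats [511.5 163.   92. ] [520.5 214.3  92. ] rims [492.2 192.8  92. ] [550.1 182.7  92. ]
```

Disc centre is (521.7, 187.6) and the stem is at about (522.3, 187.4), so it is centred to under 1 mm. Handing in.

```bash
python3 -c "from bench import *; print(job_done())"
```

```text
the job is handed in; nothing more can be done
None
```

The second large slotted disc lies flat on the first, within about 1 mm of centre on the stem by camera measurement, its slot facing away from the robot, opposite the first disc's; the job was handed in at about 13 s on the robot's clock.

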